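# Roll the thumbwheel until the fixture's gap is at the gauge mark

## Robot

A 6-joint arm with a two-finger parallel gripper is mounted at the origin on the work surface; the furniture and walls round the work are solid. World frame = base frame: x ahead of the robot, y to its left, z up, the work surface at z = 0. Lengths are in m, angles in rad, forces in N, time in s.
With the tool pointing down it reaches from about 0.375 to 0.975 m from the base axis. Payload 3.8 kg.
Tool frame: the origin (TCP) lies on the mounting face of the last link; the fingertips stand 173 mm ahead of it and the grasp point (between the pads) lies 155 mm ahead of it; z points along the fingers, y is the line along which they close (so a half turn about z gives the same grasp; the last joint's range is limited). The gripper opens to 85 mm and grips with 20 to 120 N. Pads are 22 mm wide; open, the fingers measure 114 mm over their backs; the gripper's body (76 mm by 85 mm) begins 54 mm behind the grasp point. The pads swing forward as they close: fully open they stand 13 mm farther back than shut.
Start: joints at [-1.174, 0.264, 1.604, -0, 1.274, -0.037], TCP at [0.284, -0.612, 0.405] pointing down, gripper open.
Joint ranges: [-2.63, 2.63], [-0.94, 2.18], [0.31, 2.57], [-1.31, 4.45], [0, 2.66], [-2.55, 2.55]. Speed limits (rad/s): [2.57, 2.57, 3.14, 3.14, 3.14, 3.14].

## Interface

Orientations are given as a rotation vector (axis times angle).
In Python, from workcell import bot gives the robot as it stands.
- The arm moves only by the tool drive_tool, never from a script. Its argument "increments" is a list of rows, each an object with "delta_pos": the shift along the tool's x, y, z in mm, a list of three; "turn": the turn about the tool's z in rad; "jaw": the opening, from -1 (shut) to 1 (fully open). A call has 1 to 8 rows; each row shifts and turns the commanded pose from where the row before left it, along the tool's axes as they then stand; what a row does not reach is not made up. A row lasts 1/12 s, in which the tool goes at most 41.7 mm and 7.16 degrees, less where a joint would pass 70% of its speed; a pose out of reach is approached as far as the arm can. A call is refused whole if a number of a shift passes 41.7 or a number of a turn 0.125, either way. A call with a gripper value outside its range is refused whole. The fingers move at their own pace and stop on an object; "grip_force" is the grip in N (left out, the last holds). Time passes only in rows, so rows that do not move let the fingers close. It gives the time, the measured TCP pose, the force, the opening and the grip force at its end, in the units of the state.
- bot.read_state(): the state, without advancing time (a new reading comes with each control period).
- bot.read_camera(name): name is "scene" or "top" or "wrist"; returns a dict with "pixels" (480x640x3 uint8, red, green, blue), "fovy" (degrees; the focal length in pixels is half the picture's height over the tangent of half this angle, whatever the lens; pixels are square), "cx", "cy" (the principal point, pixels), "camera_from_world" (4x4, takes a point from world to camera coordinates); the wrist camera has in their place "hand_eye" (4x4, takes a point from camera to tool coordinates, whose origin is the TCP and whose axes are the flange's). Camera axes: x right, y down, z forward; pixel columns grow to the right and rows downward; lengths in m; the calibration is good to about 2 mm. A picture is of the moment at which its call begins: read the wrist's pose just before it. There is no depth.
- bot.finish_job(): hands the job in; it is judged then, once.
The state is a dict: "time": time; "q": joint angles; "joint_vel": joint speeds; "joint_torque": joint torques, N m; "tool_pos": TCP position; "tcp_rot": TCP orientation; "wrist_force": force on the tool from outside, world axes, zero at the start; "torque": the same for the moment, N m; "width": opening from 0.0 (shut) to 1.0 (fully open); "grip_force": force on a finger pad.
Only numpy, scipy, OpenCV 4.12 (cv2) and the standard library are available. Lean on these libraries where they do the work, as an engineer would, in place of code of your own. Each camera call takes 0.05 s, during which the arm holds its last target. There are 200 camera calls.

## Task

Close the gap of the setting fixture to its gauge mark: press a fingertip lightly on top of the knurled brass wheel and roll it away from you, stroke by stroke, until the sliding jaw's black pointer stands on the red line, then take the hand away. Only roll the wheel: do not lift it, do not push the jaw or the red mark themselves, and leave the parts standing round the fixture where they are.

Things in the scene. Friction and masses are not known exactly. Their poses are not given: they have to be found in the camera images.
- fixture: fixed setting fixture, steel base x -55 to 55, y -105 to 80, 10 mm thick. Origin on the table. x points roughly away from the robot (the rolling direction), y the way the jaw closes, z up. The brass wheel stands at y = -75 mm between two blue cheeks (50 mm long in x, 56 mm high, 39 mm over both). Fixed anvil: face at y = +42 mm, top 64 mm. Rail: x -53 to -39, top 44 mm
- wheel_top (a point): the highest point of the brass wheel's rim at rest, middle of its width, 84 mm above the table; fixed in the fixture, with the fixture's axes. The wheel is 64 mm in diameter and 22 mm wide, finely knurled; its axis lies 32 mm below this point, along the fixture's y. Everything else on the fixture is at least 20 mm lower. Tall stacks of plates stand behind: come in from the robot side
- wheel (a joint): turning angle of the wheel (rad), 0 at the start, range -0.5 to 11; grows as the top of the wheel is rolled to the fixture's +x (away from the robot). Each rad closes the jaw 4 mm. It turns with about 0.7 N at the rim and stays where it is left
- fork (a joint): sprung carriage that carries wheel, screw and jaw together: how far it is pressed down (m), 0 at rest, 0.008 at the lower stop, -0.004 at the upper stop (lifted). About 1.5 N per mm, springs back when let go
- jaw: sliding steel jaw, 56 x 16 x 38 mm, top at 62 mm above the table, driven by the wheel along the fixture's +y towards the anvil; travels from 2 mm behind its start to 44 mm ahead of it. Origin 52 mm above the table, on the screw's axis, which is the wheel's axis. The gap is between jaw and anvil
- pointer_tip (a point): tip of the jaw's black pointer (a bar 2.5 mm wide that reaches over the rail towards the robot), 56 mm above the table at rest; moves with the jaw along the fixture's y
- mark (a point): middle of the red line (5 mm wide) on top of the white rider (8 x 12 mm) clamped on the near face of the rail, 54 mm above the table; fixture's axes. Stands 10 to 26 mm to the fixture's +y side of the pointer at the start, and stays put unless pushed
- insert_e: bystander, loose: steel cavity insert 40 x 46 x 32 mm, origin under its middle
- oil_stone: bystander, loose: dark grey oil stone 26 x 100 x 13 mm, origin under its middle
- guide_bush: bystander, loose: brass-coloured flanged guide bush, 39 mm across and 42 mm high, standing; origin under its middle
- guide_pillar_b: bystander, loose: steel guide pillar 28 mm across and 115 mm high, standing; origin under its middle

How it is judged:
At the end, for the whole second after the job is handed in: The pointer's tip stands within 2.5 mm of the middle of the red line, measured along the jaw's travel, and the wheel is at rest (y of pointer_tip in the frame of mark between -0.0025 and 0.0025 m and velocity of joint wheel between -0.05 and 0.05 rad/s); the robot touches nothing.
It fails at once if the jaw is pushed directly instead of by the wheel (contact force between the arm and jaw above 1 N).
It fails at once if the jaw is pushed directly by the fingers (contact force between the fingers and jaw above 1 N).
It fails at once if the red mark is shifted more than 3 mm (distance of mark from where it was at the start of the episode above 0.003 m).
It fails at once if the wheel is lifted with its carriage more than 2.5 mm (value of joint fork below -0.0025 m).
It fails at once if a bystander is moved more than 15 mm, or lifted (distance of any of insert_e, oil_stone, guide_bush, guide_pillar_b from where it was at the start of the episode above 0.015 m).
It also fails if it takes over 58 s, if anything falls off the work surface, if the arm or the gripper's body presses on something with over 40 N, if the wrist force passes 120 N, or if a joint passes its speed limit or range.

## Working session

There is one attempt and no reset: what is moved stays moved. The work goes in short steps, Python scripts to look and compute and a tool call to move; the robot and the scene stay as the last step left them, time stands still between calls to the robot, and variables do not carry over. Pictures are saved under pics/ and viewed, at most 10 in all, crops included, and the job is handed in when it is done.

Besides the shell and the picture viewer there is one more tool, called after "Request:" as name([rows], argument=value, ...), one row to a line, values as JSON. drive_tool: Moves the arm, as the interface text tells. Its arguments: {"type":"object","properties":{"increments":{"type":"array"},"grip_force":{"type":"number"}},"required":["increments"]}

```bash
mkdir -p pics; cat > h.py <<'E'
from workcell import bot
import numpy as np, cv2
def cam(name):
    s=bot.read_state(); c=bot.read_camera(name); f=240/np.tan(np.radians(c["fovy"])/2)
    if name=="wrist":
        T=np.eye(4);T[:3,:3]=cv2.Rodrigues(np.array(s["tcp_rot"],float))[0];T[:3,3]=s["tool_pos"]
        W=T@np.array(c["hand_eye"])
    else: W=np.linalg.inv(np.array(c["camera_from_world"]))
    return c["pixels"],f,c["cx"],c["cy"],W
def ray(C,u,v,z):
    _,f,cx,cy,W=C; d=W[:3,:3]@[(u-cx)/f,(v-cy)/f,1]; o=W[:3,3]
    return o+d*(z-o[2])/d[2]
def proj(C,p):
    _,f,cx,cy,W=C; q=np.linalg.inv(W)@np.append(p,1); return f*q[0]/q[2]+cx,f*q[1]/q[2]+cy
def save(n,im): cv2.imwrite("pics/"+n+".png",im[:,:,::-1])
E
python3 - <<'E'
from h import *
import pickle
for n in("top","scene"):
    C=cam(n); save(n,C[0]); pickle.dump(C,open(n+".pkl","wb")); print(n,C[1:4],C[4].round(3).tolist())
s=bot.read_state();print(s)
E
```

```text
top (np.float64(472.58761874218595), 308.95679943343964, 230.7872033754833) [[0.027, -0.997, 0.066, 0.309], [-1.0, -0.027, -0.001, -0.269], [0.003, -0.066, -0.998, 1.042], [0.0, 0.0, 0.0, 1.0]]
scene (np.float64(582.9247420133618), 325.86836504148886, 251.3623977664415) [[0.85, -0.266, 0.454, -0.094], [-0.526, -0.416, 0.742, -1.046], [-0.009, -0.87, -0.494, 0.574], [0.0, 0.0, 0.0, 1.0]]
{'time': 0.1, 'q': array([-1.17389686e+00,  2.64651952e-01,  1.60522062e+00, -9.42150386e-06,
        1.27372227e+00, -3.69049642e-02]), 'joint_vel': array([ 0.00174624, -0.00101701, -0.00332968, -0.00092882,  0.00088762,
        0.00040366]), 'joint_torque': array([ 1.52594935e-04, -5.16704929e+01, -3.68590987e+01, -6.94760320e-05,
        6.26941779e-03, -1.45292375e-05]), 'tool_pos': array([ 0.28359372, -0.61219323,  0.4035127 ]), 'tcp_rot': array([-3.06605826e+00, -6.75668546e-01,  5.76600475e-04]), 'wrist_force': array([ 0.5813909 , -0.50488224, -0.52934981]), 'torque': array([-0.03282572,  0.01452907,  0.00821446]), 'grip_force': 0.0, 'width': 1.000643518308499}
```

View pics/top.png

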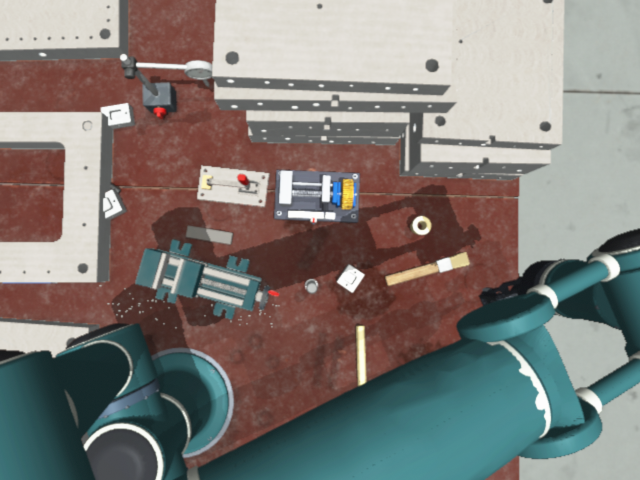

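View pics/scene.png

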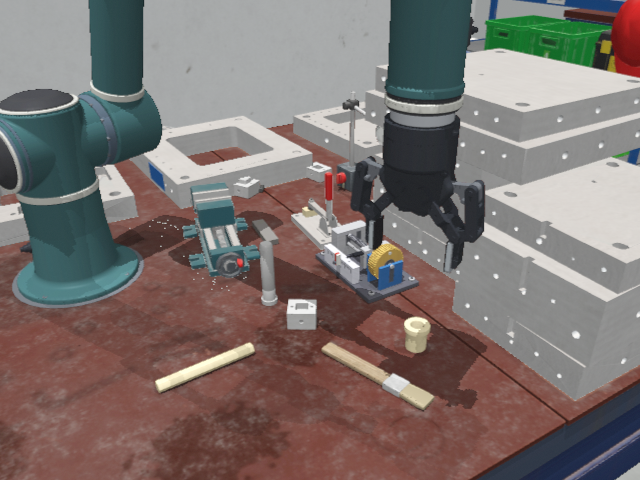

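The top view shows the fixture at about (317,196), with its wheel near (348,193), the anvil near (285,188) and the red mark near (313,219). Plate stacks stand behind it (at the top of the picture). I'll enlarge that area.

```bash
python3 - <<'E'
from h import *
import pickle
C=pickle.load(open("top.pkl","rb"));D=pickle.load(open("scene.pkl","rb"))
a=cv2.resize(C[0][163:228,268:368],(800,520),interpolation=cv2.INTER_CUBIC); save("topc",a)
b=cv2.resize(D[0][215:305,310:430],(800,600),interpolation=cv2.INTER_CUBIC); save("scenec",b)
E
```

```text
(no output)
```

View pics/topc.png

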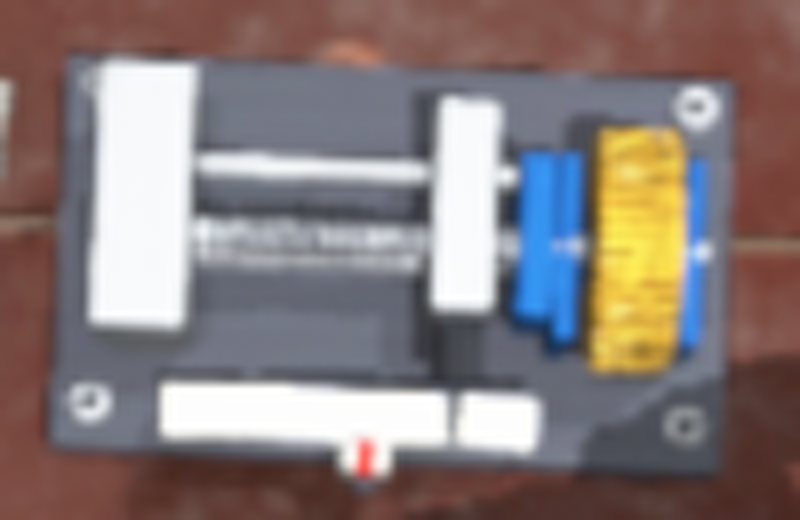

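View pics/scenec.png

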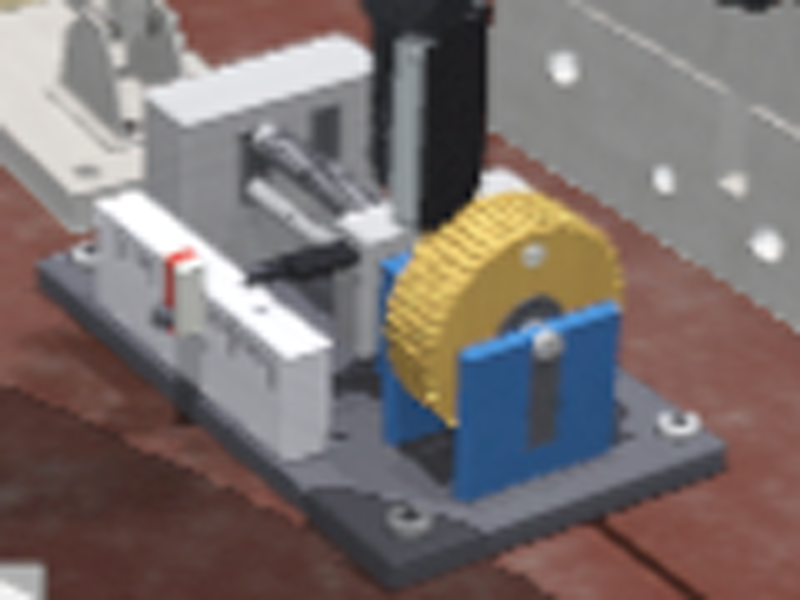

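The crop gives the base corners at TL (70,57), TR (733,80), BL (52,445) and BR (718,470). The pointer crosses the rail at (452,412) and the red line is at (365,458). The wheel spans x 590–688 and y 128–372. Next I'll compute the frame.

```bash
cat >> h.py <<'E'
import pickle
from scipy.optimize import least_squares
C=pickle.load(open("top.pkl","rb"));D=pickle.load(open("scene.pkl","rb"))
def F(p,q): 
    c,s=np.cos(p[2]),np.sin(p[2]); return np.array([p[0]+c*q[0]-s*q[1],p[1]+s*q[0]+c*q[1],q[2]])
E
python3 - <<'E'
from h import *
t=lambda u,v:((u+.5)/8+268-.5,(v+.5)/8+163-.5)
k=120/800
s=lambda u,v:((u+.5)*k+310-.5,(v+.5)*k+215-.5)
Q=np.array([[55,80,10],[55,-105,10],[-55,80,10],[-55,-105,10]])/1e3
tu=[t(70,57),t(733,80),t(52,445),t(718,470)]
su={1:s(725,440),3:s(388,567),2:s(40,265)}
fT=lambda p:np.concatenate([np.subtract(proj(C,F(p,q)),u) for q,u in zip(Q,tu)])
fS=lambda p:np.concatenate([np.subtract(proj(D,F(p,Q[i])),u) for i,u in su.items()])
rs={}
for n,f in(("top",fT),("scene",fS),("both",lambda p:np.append(fT(p),fS(p)))):
    r=least_squares(f,[.37,-.27,0]);rs[n]=r.x;print(n,r.x.round(4),r.fun.round(1))
    print(" wheel_top",F(r.x,[0,-.075,.084]).round(4), "mark",)
p=rs["both"]; inv=lambda w:np.array([[np.cos(p[2]),np.sin(p[2])],[-np.sin(p[2]),np.cos(p[2])]])@(w[:2]-p[:2])
print("ptr",inv(ray(C,*t(452,412),.056)),"mark",inv(ray(C,*t(365,458),.054)))
print("scene ptr",inv(ray(D,*s(252,280),.056)),"mark",inv(ray(D,*s(182,252),.054)))
x=[proj(C,F(p,[0,-.075,.084])),proj(D,F(p,[0,-.075,.084]))]
print([( (x[0][0]+.5-268)*8,(x[0][1]+.5-163)*8),((x[1][0]-310)/k,(x[1][1]-215)/k)])
E
```

```text
top [ 0.4561 -0.2725 -0.0108] [-0.5 -0.6  0.3 -0.3 -0.4  0.4  0.6  0.5]
 wheel_top [ 0.4552 -0.3475  0.084 ] mark
scene [ 0.455  -0.2748 -0.0235] [ 0.6  0.8  0.2 -0.3 -0.8 -0.9]
 wheel_top [ 0.4532 -0.3498  0.084 ] mark
both [ 0.4558 -0.2731 -0.0154] [-0.2 -0.7  0.7  0.  -0.3  0.4  0.8  0.9  0.5  0.   0.5 -0.9 -1.1 -1.2]
 wheel_top [ 0.4546 -0.348   0.084 ] mark
ptr [-0.04503335 -0.02838819] mark [-0.05791861 -0.00613022]
scene ptr [-0.05087989 -0.03153691] mark [-0.05692904 -0.00599895]
[(np.float64(645.6910192416203), np.float64(233.85552591745818)), (np.float64(505.6524817757005), np.float64(203.5701843044107))]
```

Request:
drive_tool([
  {"delta_pos":[0,0,0],"turn":0.112,"jaw":-1},
  {"delta_pos":[0,0,0],"turn":0.112,"jaw":-1},
  {"delta_pos":[0,0,0],"turn":0.112,"jaw":-1},
  {"delta_pos":[0,0,0],"turn":0.113,"jaw":-1},
  {"delta_pos":[0,-20,0],"turn":0,"jaw":-1},
  {"delta_pos":[0,-30,0],"turn":0,"jaw":-1},
  {"delta_pos":[0,-30,0],"turn":0,"jaw":-1},
  {"delta_pos":[0,-30,0],"turn":0,"jaw":-1},
], grip_force=20)

```text
time: 0.77
tool_pos: [0.2851, -0.5013, 0.4037]
tcp_rot: [-3.14, 0.025, 0.001]
wrist_force: [0.4, 0.3, 0.6]
width: -0.002
grip_force: 0.0
```

Request:
drive_tool([
  {"delta_pos":[0,-30,0],"turn":0,"jaw":-1},
  {"delta_pos":[0,-30,0],"turn":0,"jaw":-1},
  {"delta_pos":[0,-30,0],"turn":0,"jaw":-1},
  {"delta_pos":[0,-30,0],"turn":0,"jaw":-1},
  {"delta_pos":[20,-26,20],"turn":0,"jaw":-1},
  {"delta_pos":[30,0,30],"turn":0,"jaw":-1},
  {"delta_pos":[20,0,20],"turn":0,"jaw":-1},
  {"delta_pos":[0,0,0],"turn":0,"jaw":-1},
])

```text
time: 1.43
tool_pos: [0.3582, -0.3554, 0.3306]
tcp_rot: [-3.136, 0.02, 0.006]
wrist_force: [-0.9, -0.2, -1.1]
width: 0.001
grip_force: 0.0
```

```bash
python3 - <<'E'
from h import *
W=cam("wrist"); pickle.dump(W,open("w.pkl","wb")); 
s=bot.read_state(); print(s["tool_pos"],s["wrist_force"],s["time"])
E=cam("scene"); a=W[0].copy(); b=E[0][150:390,250:510]
save("w1",np.hstack([cv2.resize(a,(440,330)),cv2.resize(b,(357,330))]))
p=[.4558,-.2731,-.0154]
print(proj(W,F(p,[0,-.075,.084])), proj(W,F(p,[-.05,-.03,.056])))
E
```

```text
[ 0.3573631  -0.35611241  0.33227804] [-0.30967411  0.17293867  0.15419118] 1.4833
(np.float64(304.9076806288864), np.float64(82.6023280728206)) (np.float64(242.15185613159923), np.float64(166.84351022209717))
```

View pics/w1.png

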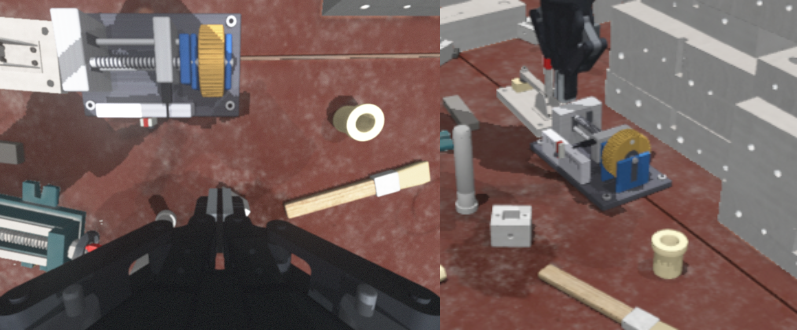

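The left panel is the wrist view. It shows the wheel at (212,60) in the panel, about (308,87) full size, which is close to the predicted (305,83). The right panel shows the gripper standing clear on the robot side. Next I'll enlarge the pointer and mark.

```bash
python3 - <<'E'
from h import *
W=pickle.load(open("w.pkl","rb")); save("w2",cv2.resize(W[0][20:185,120:350],(800,574),interpolation=cv2.INTER_CUBIC))
E
```

```text
(no output)
```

View pics/w2.png

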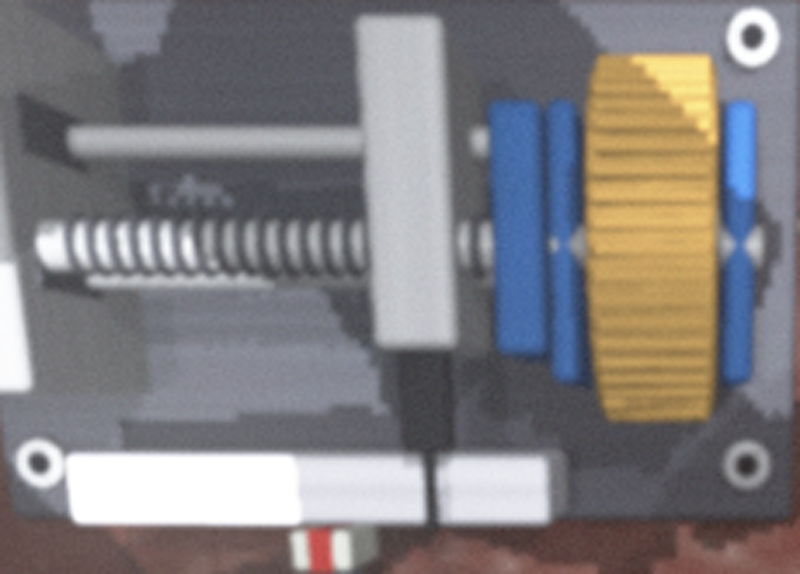

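The pointer tip is at crop (432,520) and the middle of the red line at (320,549). The wheel centre is at about (652,238).

```bash
cat >>h.py <<'E'
P=np.array([.4558,-.2731,-.0154])
def inv(w,p=P): return np.array([[np.cos(p[2]),np.sin(p[2])],[-np.sin(p[2]),np.cos(p[2])]])@(w[:2]-p[:2])*1e3
E
python3 - <<'E'
from h import *
W=pickle.load(open("w.pkl","rb")); k=230/800
w=lambda u,v:((u+.5)*k+119.5,(v+.5)*k+19.5)
a=inv(ray(W,*w(432,520),.056));b=inv(ray(W,*w(320,549),.054));print("ptr",a,"mark",b,b-a)
print("wheel",inv(ray(W,*w(652,238),.084)), ray(W,*w(652,238),.084))
for u,v,q in((40,463,0),(747,463,0),(752,37,0)):print(inv(ray(W,*w(u,v),.01)))
E
```

```text
ptr [-51.5631102  -31.08278559] mark [-57.58717613  -7.70348497] [-6.02406594 23.37930062]
wheel [ -2.91386577 -76.23519404] [ 0.4517125  -0.34928128  0.084     ]
[-42.71848477  70.06798796]
[-42.21701914 -95.20855914]
[ 46.48555543 -95.00410368]
```

Request:
drive_tool([
  {"delta_pos":[25,-5,20],"turn":0,"jaw":-1},
  {"delta_pos":[25,-4,20],"turn":0,"jaw":-1},
  {"delta_pos":[20,0,15],"turn":0,"jaw":-1},
  {"delta_pos":[7,0,8],"turn":0,"jaw":-1},
  {"delta_pos":[0,0,0],"turn":0,"jaw":-1},
  {"delta_pos":[0,0,0],"turn":0,"jaw":-1},
  {"delta_pos":[0,0,0],"turn":0,"jaw":-1},
])

```text
time: 2.12
tool_pos: [0.4335, -0.3504, 0.2735]
tcp_rot: [3.14, -0.025, 0.001]
wrist_force: [-0.5, -0.3, 0.5]
width: -0.003
grip_force: 0.0
```

Request:
drive_tool([
  {"delta_pos":[0,-2,8],"turn":0,"jaw":-1},
  {"delta_pos":[0,0,7],"turn":0,"jaw":-1},
  {"delta_pos":[0,0,4],"turn":0,"jaw":-1},
  {"delta_pos":[0,0,1],"turn":0,"jaw":-1},
  {"delta_pos":[0,0,0],"turn":0,"jaw":-1},
  {"delta_pos":[0,0,0],"turn":0,"jaw":-1},
])

```text
time: 2.62
tool_pos: [0.4339, -0.3478, 0.2524]
tcp_rot: [-3.141, 0.024, 0.001]
wrist_force: [-3.2, 0.3, 3.3]
width: 0.001
grip_force: 1.8
```

```bash
python3 - <<'E'
from h import *
for i in range(4):
    s=bot.read_state(); print(s["tool_pos"].round(4),s["wrist_force"].round(2)); bot.read_camera("wrist")
E
```

```text
[ 0.4339 -0.3478  0.2524] [-3.19  0.27  3.34]
[ 0.4341 -0.3478  0.2525] [-2.85 -0.04  2.75]
[ 0.4341 -0.3478  0.2525] [-1.85 -0.25  3.25]
[ 0.4342 -0.3478  0.2525] [-1.29  0.17  3.08]
```

Request:
drive_tool([
  {"delta_pos":[5,0,-0.4],"turn":0,"jaw":-1},
  {"delta_pos":[5,0,-0.4],"turn":0,"jaw":-1},
  {"delta_pos":[5,0,0],"turn":0,"jaw":-1},
  {"delta_pos":[5,0,0],"turn":0,"jaw":-1},
  {"delta_pos":[5,0,0],"turn":0,"jaw":-1},
  {"delta_pos":[5,0,0],"turn":0,"jaw":-1},
  {"delta_pos":[5,0,0.4],"turn":0,"jaw":-1},
  {"delta_pos":[5,0,0.4],"turn":0,"jaw":-1},
])

```text
time: 3.48
tool_pos: [0.4754, -0.3483, 0.2527]
tcp_rot: [3.141, -0.024, 0.003]
wrist_force: [-0.0, 0.7, 2.7]
width: -0.001
grip_force: 1.2
```

```bash
python3 - <<'E'
from h import *
W=cam("wrist"); pickle.dump(W,open("w.pkl","wb"));s=bot.read_state(); print(s["tool_pos"].round(4),s["wrist_force"].round(2))
for q in([-52,-31,56],[-57.6,-7.7,54]): print(proj(W,F(P,np.array(q)/1e3)))
save("w3",cv2.resize(W[0],(640,480)))
E
```

```text
[ 0.476  -0.3484  0.2525] [2.97 0.85 2.33]
(np.float64(239.25793961131612), np.float64(394.6336523782246))
(np.float64(200.01423666492104), np.float64(400.41093251654667))
```

View pics/w3.png

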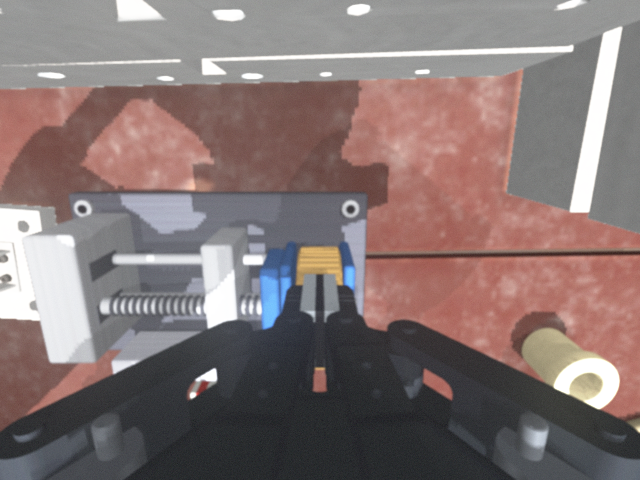

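The fingertip sits centred on the wheel, and the jaw at (225,270) in the wrist view looks free. I'll lift, return to the start of the stroke and measure the pointer with line profiles in code.

Request:
drive_tool([
  {"delta_pos":[0,0,-8],"turn":0,"jaw":-1},
  {"delta_pos":[-10,0,-10],"turn":0,"jaw":-1},
  {"delta_pos":[-30,0,0],"turn":0,"jaw":-1},
  {"delta_pos":[-30,0,-10],"turn":0,"jaw":-1},
  {"delta_pos":[-30,0,-10],"turn":0,"jaw":-1},
  {"delta_pos":[-20,0,-20],"turn":0,"jaw":-1},
  {"delta_pos":[0,0,0],"turn":0,"jaw":-1},
  {"delta_pos":[0,0,0],"turn":0,"jaw":-1},
])

```text
time: 4.2
tool_pos: [0.3535, -0.3468, 0.3113]
tcp_rot: [3.14, -0.027, 0.003]
wrist_force: [0.3, -0.3, -0.5]
width: 0.003
grip_force: 0.0
```

```bash
cat >>h.py <<'E'
def meas(C):
    im=C[0].astype(np.float32); ys=np.arange(-45,12,.25)
    def line(x,z):
        uv=np.array([proj(C,F(P,np.array([x,y,z])/1e3)) for y in ys],np.float32)
        return cv2.remap(im,uv[None,:,0],uv[None,:,1],cv2.INTER_LINEAR)[0]
    def cen(w):
        w=np.clip(w-.5*w.max(),0,None); i=w.argmax(); m=abs(ys-ys[i])<4; return (w*m*ys).sum()/(w*m).sum()
    a=[cen(255-line(x,56).mean(1)) for x in(-51,-48,-45)]
    b=[]
    for x in(-60,-58,-56):
        l=line(x,54); b.append(cen(np.clip(l[:,0]-l[:,1:].max(1),0,None)))
    return np.round(a,1),np.round(b,1),round(float(np.median(b)-np.median(a)),1)
E
python3 - <<'E'
from h import *
W=cam("wrist");S=cam("scene");pickle.dump(W,open("w.pkl","wb"));pickle.dump(S,open("s.pkl","wb"))
s=bot.read_state(); print(s["tool_pos"].round(4),s["wrist_force"].round(2),s["time"])
print("old scene",meas(D),"new",meas(S)); print("old top",meas(C)); print("wrist",meas(W))
E
```

```text
[ 0.3543 -0.3465  0.31  ] [-0.36 -0.63  0.54] 4.3
old scene (array([-31.4, -31.2, -32.6]), array([-7.5, -7.5, -7.7]), 23.9) new (array([-26. , -26.6, -26.3]), array([-7.5, -7.7, -7.9]), 18.6)
old top (array([-28.5, -28.4, -28.6]), array([-5.9, -5.9, -6.1]), 22.6)
wrist (array([-25.4, -25.5, -25.5]), array([-7.7, -7.7, -7.7]), 17.8)
```

Request:
drive_tool([
  {"delta_pos":[30,0,10],"turn":0,"jaw":-1},
  {"delta_pos":[30,0,15],"turn":0,"jaw":-1},
  {"delta_pos":[19,0,15],"turn":0,"jaw":-1},
  {"delta_pos":[0,0,9],"turn":0,"jaw":-1},
  {"delta_pos":[0,0,6],"turn":0,"jaw":-1},
  {"delta_pos":[0,0,2.5],"turn":0,"jaw":-1},
  {"delta_pos":[0,0,0],"turn":0,"jaw":-1},
])

```text
time: 4.88
tool_pos: [0.4324, -0.3471, 0.2517]
tcp_rot: [-3.139, 0.024, 0.004]
wrist_force: [-2.4, 1.8, 2.7]
width: 0.002
grip_force: 1.5
```

Request:
drive_tool([
  {"delta_pos":[5,0,-0.4],"turn":0,"jaw":-1},
  {"delta_pos":[5,0,-0.4],"turn":0,"jaw":-1},
  {"delta_pos":[5,0,0],"turn":0,"jaw":-1},
  {"delta_pos":[5,0,0],"turn":0,"jaw":-1},
  {"delta_pos":[5,0,0],"turn":0,"jaw":-1},
  {"delta_pos":[5,0,0],"turn":0,"jaw":-1},
  {"delta_pos":[5,0,0.4],"turn":0,"jaw":-1},
  {"delta_pos":[5,0,0.4],"turn":0,"jaw":-1},
])

```text
time: 5.55
tool_pos: [0.4741, -0.3486, 0.2531]
tcp_rot: [3.14, -0.024, 0.002]
wrist_force: [1.0, 0.2, 2.0]
width: 0.001
grip_force: 1.3
```

Request:
drive_tool([
  {"delta_pos":[0,0,-10],"turn":0,"jaw":-1},
  {"delta_pos":[-10,0,-8],"turn":0,"jaw":-1},
  {"delta_pos":[-20,0,0],"turn":0,"jaw":-1},
  {"delta_pos":[-10,0,0],"turn":0,"jaw":-1},
  {"delta_pos":[0,0,8],"turn":0,"jaw":-1},
  {"delta_pos":[0,0,7],"turn":0,"jaw":-1},
  {"delta_pos":[0,0,3],"turn":0,"jaw":-1},
  {"delta_pos":[0,0,0],"turn":0,"jaw":-1},
])

```text
time: 6.22
tool_pos: [0.4329, -0.3477, 0.2517]
tcp_rot: [-3.141, 0.024, 0.003]
wrist_force: [-2.3, -2.4, 2.9]
width: 0.002
grip_force: 1.9
```

Now the third stroke, then I retreat and measure.

Request:
drive_tool([
  {"delta_pos":[5,0,-0.4],"turn":0,"jaw":-1},
  {"delta_pos":[5,0,-0.4],"turn":0,"jaw":-1},
  {"delta_pos":[5,0,0],"turn":0,"jaw":-1},
  {"delta_pos":[5,0,0],"turn":0,"jaw":-1},
  {"delta_pos":[5,0,0],"turn":0,"jaw":-1},
  {"delta_pos":[5,0,0],"turn":0,"jaw":-1},
  {"delta_pos":[5,0,0.4],"turn":0,"jaw":-1},
  {"delta_pos":[5,0,0.4],"turn":0,"jaw":-1},
])

```text
time: 6.88
tool_pos: [0.4742, -0.3483, 0.2529]
tcp_rot: [3.141, -0.024, 0.002]
wrist_force: [0.1, 0.7, 3.4]
width: 0.003
grip_force: 1.4
```

Request:
drive_tool([
  {"delta_pos":[0,0,-8],"turn":0,"jaw":-1},
  {"delta_pos":[-10,0,-10],"turn":0,"jaw":-1},
  {"delta_pos":[-30,0,0],"turn":0,"jaw":-1},
  {"delta_pos":[-30,0,-10],"turn":0,"jaw":-1},
  {"delta_pos":[-30,0,-10],"turn":0,"jaw":-1},
  {"delta_pos":[-20,0,-20],"turn":0,"jaw":-1},
  {"delta_pos":[0,0,0],"turn":0,"jaw":-1},
  {"delta_pos":[0,0,0],"turn":0,"jaw":-1},
])

```text
time: 7.55
tool_pos: [0.3526, -0.3469, 0.3118]
tcp_rot: [3.139, -0.027, 0.003]
wrist_force: [0.2, -0.0, 0.5]
width: -0.003
grip_force: 0.0
```

```bash
cat >m.py <<'E'
from h import *
W=cam("wrist");S=cam("scene");pickle.dump(W,open("w.pkl","wb"))
s=bot.read_state(); print(s["tool_pos"].round(4),s["wrist_force"].round(2),s["time"])
print("scene",meas(S)); print("wrist",meas(W))
E
python3 m.py
```

```text
[ 0.3534 -0.3465  0.3105] [0.54 0.05 0.25] 7.65
scene (array([-14.9, -14.4, -15.7]), array([-7.5, -7.7, -7.9]), 7.2)
wrist (array([-14.6, -14.6, -14.6]), array([-7.6, -7.7, -7.6]), 7.0)
```

Request:
drive_tool([
  {"delta_pos":[30,0,10],"turn":0,"jaw":-1},
  {"delta_pos":[30,0,15],"turn":0,"jaw":-1},
  {"delta_pos":[20,0,15],"turn":0,"jaw":-1},
  {"delta_pos":[0,0,9],"turn":0,"jaw":-1},
  {"delta_pos":[0,0,6],"turn":0,"jaw":-1},
  {"delta_pos":[0,0,2.5],"turn":0,"jaw":-1},
  {"delta_pos":[0,0,0],"turn":0,"jaw":-1},
])

```text
time: 8.23
tool_pos: [0.4324, -0.3471, 0.2521]
tcp_rot: [-3.139, 0.024, 0.004]
wrist_force: [-1.5, 1.9, 2.4]
width: -0.003
grip_force: 1.2
```

Request:
drive_tool([
  {"delta_pos":[5,0,-0.4],"turn":0,"jaw":-1},
  {"delta_pos":[5,0,-0.4],"turn":0,"jaw":-1},
  {"delta_pos":[5,0,0],"turn":0,"jaw":-1},
  {"delta_pos":[5,0,0],"turn":0,"jaw":-1},
  {"delta_pos":[5,0,0],"turn":0,"jaw":-1},
  {"delta_pos":[5,0,0],"turn":0,"jaw":-1},
  {"delta_pos":[5,0,0.4],"turn":0,"jaw":-1},
  {"delta_pos":[5,0,0.4],"turn":0,"jaw":-1},
])

```text
time: 8.9
tool_pos: [0.4741, -0.3486, 0.2535]
tcp_rot: [3.141, -0.024, 0.002]
wrist_force: [-0.0, 0.7, 2.5]
width: 0.0
grip_force: 1.0
```

Request:
drive_tool([
  {"delta_pos":[0,0,-8],"turn":0,"jaw":-1},
  {"delta_pos":[-10,0,-10],"turn":0,"jaw":-1},
  {"delta_pos":[-30,0,0],"turn":0,"jaw":-1},
  {"delta_pos":[-30,0,-10],"turn":0,"jaw":-1},
  {"delta_pos":[-30,0,-10],"turn":0,"jaw":-1},
  {"delta_pos":[-20,0,-20],"turn":0,"jaw":-1},
  {"delta_pos":[0,0,0],"turn":0,"jaw":-1},
  {"delta_pos":[0,0,0],"turn":0,"jaw":-1},
])

```text
time: 9.57
tool_pos: [0.3527, -0.347, 0.3125]
tcp_rot: [3.139, -0.027, 0.003]
wrist_force: [0.2, -0.4, 0.3]
width: 0.002
grip_force: 0.0
```

```bash
python3 m.py
```

```text
[ 0.3535 -0.3466  0.3111] [-0.2  -0.58  0.36] 9.6667
scene (array([-10.3,  -9.9, -10.6]), array([-7.5, -7.7, -8. ]), 2.6)
wrist (array([-9.5, -9.6, -9.7]), array([-7.7, -7.6, -7.7]), 1.9)
```

Request:
drive_tool([
  {"delta_pos":[30,0,10],"turn":0,"jaw":-1},
  {"delta_pos":[30,0,15],"turn":0,"jaw":-1},
  {"delta_pos":[32,0,15],"turn":0,"jaw":-1},
  {"delta_pos":[0,0,9],"turn":0,"jaw":-1},
  {"delta_pos":[0,0,6],"turn":0,"jaw":-1},
  {"delta_pos":[0,0,2],"turn":0,"jaw":-1},
  {"delta_pos":[0,0,0],"turn":0,"jaw":-1},
])

```text
time: 10.25
tool_pos: [0.4451, -0.3474, 0.2538]
tcp_rot: [-3.14, 0.024, 0.002]
wrist_force: [0.6, 3.7, 6.0]
width: -0.008
grip_force: 2.5
```

Request:
drive_tool([
  {"delta_pos":[4,0,0],"turn":0,"jaw":-1},
  {"delta_pos":[4,0,0],"turn":0,"jaw":-1},
  {"delta_pos":[4,0,0],"turn":0,"jaw":-1},
  {"delta_pos":[3,0,0],"turn":0,"jaw":-1},
  {"delta_pos":[0,0,0],"turn":0,"jaw":-1},
  {"delta_pos":[0,0,-8],"turn":0,"jaw":-1},
  {"delta_pos":[0,0,-10],"turn":0,"jaw":-1},
])

```text
time: 10.83
tool_pos: [0.4596, -0.348, 0.2715]
tcp_rot: [-3.141, 0.024, 0.003]
wrist_force: [-0.1, 0.4, -0.8]
width: -0.0
grip_force: 0.0
```

Request:
drive_tool([
  {"delta_pos":[-27,0,0],"turn":0,"jaw":-1},
  {"delta_pos":[-30,0,-10],"turn":0,"jaw":-1},
  {"delta_pos":[-30,0,-10],"turn":0,"jaw":-1},
  {"delta_pos":[-20,0,-20],"turn":0,"jaw":-1},
  {"delta_pos":[0,0,0],"turn":0,"jaw":-1},
  {"delta_pos":[0,0,0],"turn":0,"jaw":-1},
  {"delta_pos":[0,0,0],"turn":0,"jaw":-1},
])

```text
time: 11.42
tool_pos: [0.3534, -0.3468, 0.3129]
tcp_rot: [3.14, -0.025, 0.002]
wrist_force: [0.3, 0.3, 0.2]
width: 0.001
grip_force: 0.0
```

```bash
python3 m.py; python3 -c "
from h import *
W=pickle.load(open('w.pkl','rb'));print(proj(W,F(P,np.array([-57.6,-7.7,54])/1e3)))
u,v=map(int,proj(W,F(P,np.array([-50,-7.7,56])/1e3)));save('w4',cv2.resize(W[0][v-60:v+60,u-80:u+80],(800,600),interpolation=cv2.INTER_CUBIC))"
```

```text
[ 0.3537 -0.3465  0.3118] [-0.03 -0.26 -0.7 ] 11.5167
scene (array([-8.1, -9.5, -8.9]), array([-7.5, -7.7, -7.9]), 1.1)
wrist (array([-8.3, -8.2, -8.2]), array([-7.6, -7.6, -7.6]), 0.6)
(np.float64(212.89618332983076), np.float64(175.32504206721313))
```

View pics/w4.png

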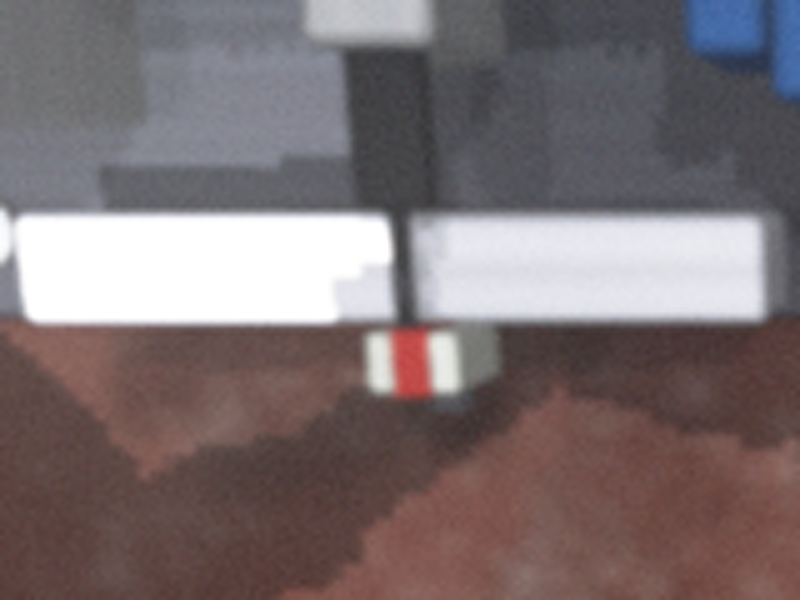

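The pointer tip at (406,320) stands over the red line, whose middle is at (411,360). The offset is about 0.6 mm, and the hand is clear.

```bash
python3 -c "
from workcell import bot
print(bot.finish_job())"
```

```text
the job is handed in; nothing more can be done
None
```

I rolled the jaw's pointer onto the red line, about 0.6 mm off by the wrist camera and 1.1 mm by the scene camera (limit 2.5 mm), took the hand clear and handed the job in at about 11.5 s; no verdict came back.

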